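Close up the plate incubator and start it

TASK

The white bench incubator stands open with a filled 96-well plate on its pulled-out tray. With the fingertips, gently push the tray by its front plate until it is fully home, then gently swing the clear door shut against the housing, then press the green start key down and let it come back up. Do not touch the plate on the tray, do not swing the door while the tray is still out, leave the red stop key alone, and leave everything else on the bench and on the incubator where it stands.

Things in the scene. Friction and masses are not known exactly. Their poses are not given: they have to be found in the camera images.
- incubator: white bench incubator for one plate, fixed: 290 deep (x) by 224 wide (y) by 120 high. Origin: centre of its underside, on the bench. Own axes: z up, +x from its front to its back (the way the tray goes in), +y to the door's hinge side. Front face at x = -145, opening in it y = -84..84, z = 33..94. Flat top with a dark panel, a display and two round keys, 120 apart along y, at x = -75.
- tray: sliding tray of the incubator, pulled out 65 to 100 at the start. Origin: on the bench, below the middle of the outer face of its front plate; axes as the incubator's. It slides only along the incubator's x, with about 2 N of friction, more when moved fast, and stays where it is left. Fully home, against a hard stop, its front is flush with the incubator's front face (x = -145 of the incubator).
- tray_front (a point): centre of the outer face of the tray's grey upright front plate, 56.5 above the bench; moves with the tray. The plate is 150 wide (y), 6 thick (x), from 33 to 80 above the bench, flat, without a handle. Axes as the incubator's: push along +x. Behind it the aluminium deck, 146 wide, carries the filled plate.
- tray_nest (a point): centre of the floor of the shallow nest in the tray's deck, in which the filled plate sits; 58.5 behind the outer face of the tray's front plate, 41 above the bench. Axes as the incubator's.
- plate: filled 96-well plate (pink wells), loose in the nest of the tray, 85.5 (x) by 127.8 (y) by 14.4 high, nest rim 6 high. Origin: centre of its underside. It must ride in with the tray, untouched.
- door (a joint): opening angle of the door in rad: 0 = shut (hard stop, 4 mm before the incubator's front face), grows as it opens, at most 2.1. A slightly stiff hinge without spring or catch (0.06 N m of friction): the door stays where it is left. An open door stands on the incubator's +y side.
- door_hinge (a point): point on the door's upright hinge axis, 64 above the bench, at x = -149, y = +96 of the incubator. Axes turn with the door: it runs 188 along this -y; inner face at x = 0, outer face (to push) at x = -14. Door from 21 to 107 above the bench. Shut: axes are the incubator's; opening turns them clockwise seen from above, the free edge going to the incubator's -x and on to +y.
- door_push (a point): a good point to push, on the door's outer face: 110 from the hinge axis, 84 above the bench. Turns with the door, axes as door_hinge (push along its +x). White frame, clear window, total thickness 14; a dark pull tab, 50 high and 6 wide, stands 13 out of the outer face 180 from the hinge.
- start_key (a joint): travel of the green start key in m: 0 = up, 0.005 = fully down; counts as pressed beyond 0.0035. Sprung: about 1.5 N to start, 5 N fully down, comes back up by itself.
- start_key_top (a point): centre of the top of the green start key, 26 in diameter, standing 9 above the incubator's top (129 above the bench) when up. Press straight down.
- stop_key (a joint): travel of the red stop key in m, same make as the start key, 120 away from it on the other side of the display. Not to be pressed.
- bottle: reagent bottle with an orange cap, standing, 70 in diameter, 138 high. Origin: centre of its underside. Leave alone.
- tube: capped tube with a blue cap, standing on its own foot, 34 in diameter, 113 high. Origin: centre of its underside. Leave alone.
- yellow_tips: yellow pipette-tip rack, 84 x 122 x 64 high. Origin: centre of its underside. Leave alone.
- blue_tips: dark blue pipette-tip rack, 84 x 122 x 64 high. Origin: centre of its underside. Leave alone.
- spare_plate: empty 96-well plate with grey wells, on the bench, 85.5 x 127.8 x 15 high. Origin: centre of its underside. Leave alone.
- timer: small white timer lying on the rear of the incubator's top, 50 x 70 x 17 high. Origin: centre of its underside. Leave alone.
- pipette: navy pipette lying on the bench along its own x, about 280 long, 24 high, 34 wide. Origin: on the bench, near the middle of its length. Leave alone.
- reservoir: white open reagent trough, 60 x 120 x 32 high. Origin: centre of its underside. Leave alone.

How it is judged:
On the way, in this order (a step that is already met when the one before it is completed fails the run):
1. the tray is pushed fully home (x of tray_front in the frame of incubator above -0.148 m and z of plate in the frame of tray_nest below 0.004 m and horizontal distance between plate and tray_nest below 0.006 m), for 0.2 s.
2. the door is pushed shut, with the tray home (x of tray_front in the frame of incubator above -0.148 m and value of joint door below 0.03 rad), for 0.2 s.
3. the green start key is pressed down, with tray home and door shut (all of step 2 and value of joint start_key above 0.0035 m), for 0.04 s.
At the end, for the whole second after the job is handed in: The tray is home (within 3 mm), the door is shut (within 0.03 rad), the start key has been pressed (3.5 mm or more) and is up again, and the filled plate rests in its nest, within 6 mm of the middle and not raised by 4 mm (all of step 2 and value of joint start_key below 0.001 m and z of plate in the frame of tray_nest below 0.004 m and horizontal distance between plate and tray_nest below 0.006 m and linear speed of plate below 0.02 m/s); the robot touches nothing.
It fails at once if the filled plate is touched by the robot, or lifted, tipped or jolted out of its nest (contact force between any of the arm, the fingers and plate above 0.3 N or z of plate in the frame of tray_nest above 0.006 m or angle between plate's own z axis and vertical above 0.1 rad or horizontal distance between plate and tray_nest above 0.008 m).
It fails at once if the tray is shoved faster than 0.4 m/s or the door slammed faster than 4 rad/s (linear speed of tray above 0.4 m/s or velocity of joint door below -4 rad/s).
It fails at once if the door is swung in (below 1.3 rad) while the tray is still out (more than 10 mm) (value of joint door below 1.3 rad and x of tray_front in the frame of incubator below -0.155 m).
It fails at once if the red stop key is pressed (value of joint stop_key above 0.003 m).
It fails at once if the reagent bottle, capped tube, yellow tip rack, blue tip rack, spare plate, timer, pipette, reservoir: one of them is moved by more than 20 mm, lifted or tipped (distance of any of bottle, tube, yellow_tips, blue_tips, spare_plate, timer, pipette, reservoir from where it was at the start of the episode above 0.02 m or angle between any of bottle, tube, yellow_tips, blue_tips, spare_plate, timer, pipette, reservoir's own z axis and vertical above 0.25 rad).
It also fails if it takes over 58 s, if anything falls off the work surface, if the arm or the gripper's body presses on something with over 40 N, if the wrist force passes 120 N, or if a joint passes its speed limit or range.

ROBOT

A 7-joint arm with a two-finger parallel gripper is mounted at the origin on the work surface. World frame = base frame: x ahead of the robot, y to its left, z up, the work surface at z = 0. Lengths are in m, angles in rad, forces in N, time in s.
With the tool pointing down it reaches from about 0.35 to 0.9 m from the base axis. Payload 19.9 kg.
Tool frame: the origin (TCP) lies at the very end of the fingers, on their centre line; the grasp point (between the pads) lies 19 mm behind it (ctrl.hold_point_z is the distance from the TCP to the grasp point, in m); z points along the fingers, y is the direction in which the jaws open and shut (so a half turn about z gives the same grasp; the last joint's range is limited). The gripper opens to 94 mm and grips with 3 to 60 N. Pads are 16 mm wide; open, the fingers measure 119 mm over their backs; the gripper's body (75 mm by 177 mm) begins 78 mm behind the grasp point.
Start: joints at [1.079, 0.417, -0.01, 1.614, 0.005, 1.111, -0.053], TCP at [0.272, -0.563, 0.205] pointing down, gripper open.
Joint ranges: [-2.81, 2.81], [-0.39, 2.02], [-1.27, 1.25], [0.06, 2.57], [-1.19, 4.33], [0.19, 2], [-2.82, 2.82]. Speed limits (rad/s): [1.89, 1.89, 2.39, 2.39, 3.01, 3.01, 3.01].

INTERFACE

Orientations are given as a unit quaternion [x, y, z, w].
In Python, from plant import telemetry, optics, ctrl gives the robot as it stands.
- The arm moves only by the tool apply_moves, never from a script. Its argument "motion" is a list of rows, each a list of 3 entries, a list of its own where there are three numbers: the shift along the tool's x, y, z in m, then the turn, a rotation vector about the tool's x, y, z in degrees, then the closure, from 0 (fully open) to 1 (shut). A call has 1 to 5 rows; each row is the pose to reach, as a shift and turn from the pose measured when the call began, along the tool's axes at that moment; what a row does not reach only later rows make up. A row lasts 1/8 s, in which the tool goes at most 62.5 mm and 10.7 degrees, less where a joint would pass 70% of its speed; a pose out of reach is approached as far as the arm can. A call with a gripper value outside its range is refused whole. The fingers move at their own pace and stop on an object; "grip_force" is the grip in N (left out, the last holds). Time passes only in rows, so rows that repeat a pose let the fingers close. It gives the time, the measured TCP pose, the force and the opening at its end, in the units of the state.
- telemetry.observe(): the state, without advancing time (a new reading comes with each control period).
- optics.grab_frame(name): name is "side" or "top"; returns the picture (420x560x3 uint8, red, green, blue); there is no depth.
- optics.camera_model(name): a dict with "vfov" (degrees; the focal length in pixels is half the picture's height over the tangent of half this angle, whatever the lens; pixels are square), "cx", "cy" (the principal point, pixels), "k1" (the pictures are not rectified: a ray, as slopes to the right and down, at radius r is drawn at 1 + k1 r^2 times it, then the intrinsics apply), "R" (3x3) and "t" (3): a world point X has camera coordinates R X + t. Camera axes: x right, y down, z forward; pixel columns grow to the right and rows downward; lengths in m; the calibration is good to about 2 mm. A picture is of the moment at which its call begins. camera_model takes no time and is no camera call.
- ctrl.sign_off(): hands the job in, once; it reports no verdict.
The state is a dict: "t": time; "joint_positions": joint angles; "joint_velocities": joint speeds; "effort": joint torques, N m; "ee_pos": TCP position; "orientation": TCP orientation; "wrist_force": force on the tool from outside, world axes, zero at the start; "ft_torque": the same for the moment, N m; "width": finger opening in m.
Only numpy, scipy, OpenCV 4.12 (cv2) and the standard library are available. Lean on these libraries where they do the work, as an engineer would, in place of code of your own. Each camera call takes 0.05 s, during which the arm holds its last target.

## Working session

There is one attempt and no reset: what is moved stays moved. The work goes in short steps, Python scripts to look and compute and a tool call to move; the robot and the scene stay as the last step left them, time stands still between calls to the robot, and variables do not carry over. Pictures are saved under pics/ and viewed, and the job is handed in when it is done.

Besides the shell and the picture viewer there is one more tool, called after "Request:" by a JSON object that holds its "op" and its "data", one argument or row to a line. apply_moves: Moves the arm, as the interface text tells. Its arguments: {"type":"object","properties":{"motion":{"type":"array"},"grip_force":{"type":"number"}},"required":["motion"]}

```bash
mkdir -p pics; ls; python3 - <<'E'
from plant import telemetry, optics, ctrl
import cv2
for n in("side","top"):
    im=optics.grab_frame(n); cv2.imwrite(f"pics/{n}0.png",im[:,:,::-1]); print(n,optics.camera_model(n))
s=telemetry.observe(); print(s, ctrl.hold_point_z)
E
```

```text
pics
side {'vfov': 46.50499482500996, 'cx': 280.1147418655471, 'cy': 213.63187465595834, 'k1': -0.12295469508885871, 'R': array([[ 0.99690587, -0.07833303, -0.00652906],
       [-0.06031957, -0.70910227, -0.70252083],
       [ 0.05040081,  0.70074097, -0.71163323]]), 't': array([-0.58353391,  0.08226932,  1.44323464])}
top {'vfov': 45.161066188565364, 'cx': 294.2146880503988, 'cy': 216.57532404400808, 'k1': -0.007380481218510652, 'R': array([[-0.01935649, -0.99978007,  0.00807057],
       [-0.99212331,  0.01820781, -0.12393472],
       [ 0.12376052, -0.01040594, -0.99225755]]), 't': array([-0.07670441,  0.59617963,  1.40485181])}
{'t': 0.1, 'joint_positions': array([ 1.07951214,  0.41793995, -0.01030521,  1.61407169,  0.00470525,
        1.1107097 , -0.05300898]), 'joint_velocities': array([ 1.21828186e-03, -1.34926904e-03, -1.47452395e-03, -3.79518355e-03,
        6.74635907e-06,  6.66698643e-04, -7.77199436e-04]), 'effort': array([ 3.67690038e-03, -8.52572536e+01,  6.41522314e-01, -4.26696074e+01,
       -4.88090480e-02,  1.63005595e-02, -7.51959101e-05]), 'ee_pos': array([ 0.27158093, -0.56254993,  0.20488959]), 'orientation': array([ 9.74817671e-01,  2.23002695e-01, -1.66457442e-04, -5.26874636e-04]), 'wrist_force': array([ 0.68980898, -0.15721034, -0.55033759]), 'ft_torque': array([ 0.00533651,  0.03189478, -0.02229159]), 'width': 0.09402919775910189} 0.0188
```

View pics/side0.png

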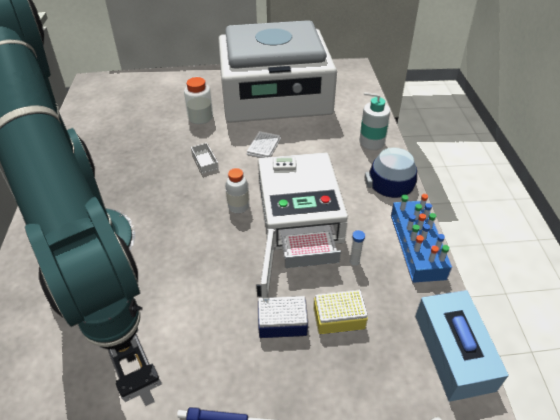

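View pics/top0.png

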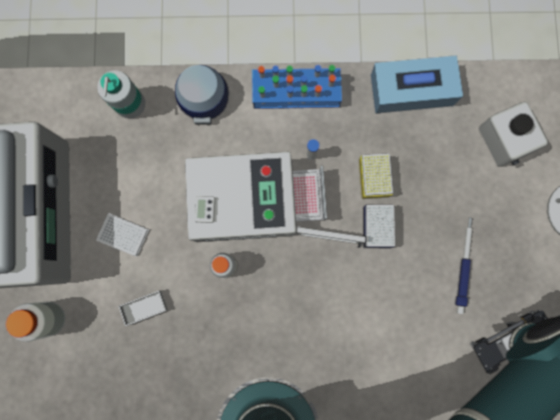

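```bash
python3 - <<'E'
import cv2
a=cv2.imread("pics/top0.png")[130:260,180:410]; cv2.imwrite("pics/topz.png",cv2.resize(a,None,fx=3.4,fy=3.4,interpolation=cv2.INTER_CUBIC))
a=cv2.imread("pics/side0.png")[145:345,225:385]; cv2.imwrite("pics/sidez.png",cv2.resize(a,None,fx=3,fy=3,interpolation=cv2.INTER_CUBIC))
E
```

```text
(no output)
```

View pics/topz.png

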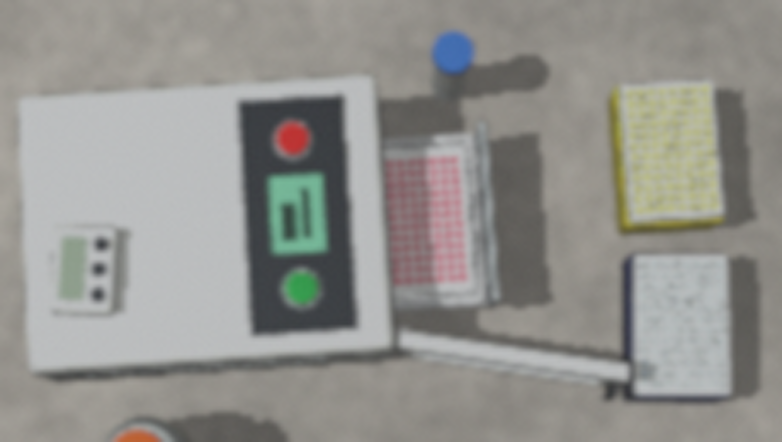

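View pics/sidez.png

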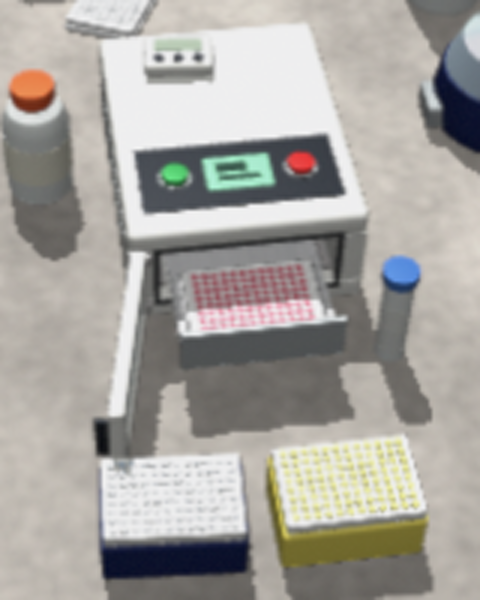

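```bash
cat > h.py <<'E'
import numpy as np, cv2
from scipy.optimize import least_squares
from scipy.spatial.transform import Rotation as Ro
from plant import telemetry, optics, ctrl
C={n:optics.camera_model(n) for n in("side","top")}
def proj(n,X):
    c=C[n];X=np.atleast_2d(X)@c['R'].T+c['t']; s=X[:,:2]/X[:,2:]
    f=210/np.tan(np.radians(c['vfov']/2)); r2=(s**2).sum(1,keepdims=True)
    return s*(1+c['k1']*r2)*f+[c['cx'],c['cy']]
def ray(n,uv,z):
    # world point at height z
    g=lambda p: (proj(n,[p[0],p[1],z])-uv)[0]
    return least_squares(g,[.6,-.2]).x
def zt(u): return (np.array(u)+.5)/3.4-.5+[180,130]
def zs(u): return (np.array(u)+.5)/3-.5+[225,145]
def inc(p,q):
    q=np.asarray(q,float);c,s=np.cos(p[2]),np.sin(p[2]); 
    return np.array([p[0]+c*q[0]-s*q[1],p[1]+s*q[0]+c*q[1],q[2]])
E
cat > fit.py <<'E'
from h import *
obs=[("top",zt((20,98)),(.145,-.112,.12)),("top",zt((373,77)),(-.145,-.112,.12)),("top",zt((393,350)),(-.145,.112,.12)),("top",zt((30,372)),(.145,.112,.12)),
("top",zt((292,139)),(-.075,-.06,.129)),("top",zt((301,288)),(-.075,.06,.129)),
("side",zs((175,174)),(-.075,.06,.129)),("side",zs((301,162)),(-.075,-.06,.129)),
("side",zs((103,40)),(.145,.112,.12)),("side",zs((308,25)),(.145,-.112,.12)),("side",zs((367,212)),(-.145,-.112,.12)),("side",zs((125,240)),(-.145,.112,.12))]
f=lambda p:np.concatenate([(proj(n,inc(p,q))-u)[0] for n,u,q in obs])
r=least_squares(f,[.6,-.1,1.57],loss='soft_l1'); p=r.x
print(p,np.degrees(p[2])); print(f(p).reshape(-1,2).round(1))
def toinc(w): 
    c,s=np.cos(p[2]),np.sin(p[2]); d=np.array(w)-p[:2]; return np.array([c*d[0]+s*d[1],-s*d[0]+c*d[1]]).round(4)
for n,u in(("top",zt((488,122))),("top",zt((499,303))),("side",zs((178,332))),("side",zs((346,320)))): print("tray",toinc(ray(n,u,.08)))
for nm,u in(("hinge in",(402,330)),("hinge out",(400,350)),("free in",(632,362)),("free out",(632,382)),("tab",(606,396))): print(nm,toinc(ray("top",zt(u),.107)))
for nm,u in(("free out",(110,416)),("free in",(127,420)),("tab",(96,420)),("hinge",(147,255))): print(nm,toinc(ray("side",zs(u),.107 if nm!="tab" else .089)))
print("start",inc(p,(-.075,.06,.129)),"trayline",inc(p,(-.145,0,0)))
for nm,u,z in(("tube",(453,52),.113),): print(nm,ray("top",zt(u),z),toinc(ray("top",zt(u),z)))
for nm,us in(("yel",((620,90),(715,82),(722,220),(628,230))),("blue",((632,257),(728,257),(730,397),(630,397)))):
    for u in us: print(nm,toinc(ray("top",zt(u),.064)))
np.save("p.npy",p)
s=telemetry.observe();print(Ro.from_quat(s['orientation']).as_matrix().round(3))
E
python3 fit.py
```

```text
[0.64700481 0.05947049 1.61570527] 92.57309270396534
[[-1.2 -1. ]
 [ 1.1 -1.3]
 [ 0.5 -0.2]
 [-1.   0.2]
 [ 0.3 -0.1]
 [ 0.3  0. ]
 [-0.9 -0.1]
 [-0.7  0. ]
 [-2.2 -0.5]
 [-0.  -1.2]
 [ 0.4  1.5]
 [-0.  -0.2]]
tray [-0.2347 -0.0748]
tray [-0.2329  0.076 ]
tray [-0.2254  0.0743]
tray [-0.2312 -0.0762]
hinge in [-0.1519  0.0958]
hinge out [-0.1493  0.1117]
free in [-0.3331  0.133 ]
free out [-0.3318  0.1489]
tab [-0.3102  0.1587]
free out [-0.3293  0.144 ]
free in [-0.3351  0.1305]
tab [-0.3186  0.1553]
hinge [-0.1545  0.0933]
start [ 0.59043234 -0.01814752  0.129     ] trayline [ 0.65351442 -0.08538331  0.        ]
tube [ 0.78312223 -0.14241684] [-0.2078 -0.1269]
yel [-0.3484 -0.0988]
yel [-0.4286 -0.1007]
yel [-0.4241  0.0166]
yel [-0.3454  0.0201]
blue [-0.3469  0.0428]
blue [-0.4263  0.0479]
blue [-0.4177  0.1635]
blue [-0.3358  0.1583]
[[ 0.901  0.435 -0.001]
 [ 0.435 -0.901  0.001]
 [-0.    -0.001 -1.   ]]
```

```bash
cat > go.py <<'E'
import sys
from h import *
# targets in incubator frame: x,y,z per arg "x,y,z"; yaw offset deg of tool x rel. to inc x
p=np.load("p.npy"); s=telemetry.observe(); R0=Ro.from_quat(s['orientation']); P=s['ee_pos']
c,sn=np.cos(p[2]),np.sin(p[2]); d=P[:2]-p[:2]
print("t",s['t'],"tcp inc",(c*d[0]+sn*d[1]).round(4),(-sn*d[0]+c*d[1]).round(4),P[2].round(4),"F",s['wrist_force'].round(1),"w",s['width'].round(4))
for a in sys.argv[1:]:
    v=[float(k) for k in a.split(",")]
    w=inc(p,v[:3]); T=Ro.from_euler('z',np.degrees(p[2])+(v[3] if len(v)>3 else 0),degrees=True)*Ro.from_matrix(np.diag([1,-1,-1.]))
    print(a,"shift",(R0.inv().apply(w-P)).round(4),"turn",(R0.inv()*T).as_rotvec(degrees=True).round(1))
E
python3 go.py -.29,0,.2
```

```text
Traceback (most recent call last):
  File "go.py", line 6, in <module>
    print("t",s['t'],"tcp inc",(c*d[0]+sn*d[1]).round(4),(-sn*d[0]+c*d[1]).round(4),P[2].round(4),"F",s['wrist_force'].round(1),"w",s['width'].round(4))
                                                                                                                                    ^^^^^^^^^^^^^^^^
AttributeError: 'float' object has no attribute 'round'
```

```bash
sed -i "s/s\['width'\].round(4)/round(s['width'],4)/" go.py
python3 go.py -.29,0,.2
```

```text
t 0.1 tcp inc -0.6045 0.403 0.2049 F [ 0.7 -0.2 -0.6] w 0.094
-.29,0,.2 shift [ 0.4943 -0.1304  0.005 ] turn [ -0.1  -0.  -66.8]
```

Request:
{"op": "apply_moves", "data": {
  "motion": [
    [[0.05,-0.013,0],[0,0,-7],1],
    [[0.1,-0.026,0],[0,0,-14],1],
    [[0.15,-0.039,0],[0,0,-21],1],
    [[0.2,-0.052,0],[0,0,-28],1],
    [[0.25,-0.065,0],[0,0,-35],1]
  ]
}}

```text
t: 0.72
ee_pos: [0.4694, -0.394, 0.2048]
orientation: [0.862, 0.507, -0.0, -0.001]
wrist_force: [0.3, -0.8, -0.7]
width: 0.0474
```

```bash
python3 go.py -.29,0,.2
```

```text
t 0.725 tcp inc -0.4451 0.1977 0.2048 F [ 0.3 -0.8 -0.7] w 0.0474
-.29,0,.2 shift [0.2356 0.0873 0.0048] turn [ -0.1  -0.1 -31.6]
```

Request:
{"op": "apply_moves", "data": {
  "motion": [
    [[0.05,0.018,0],[0,0,-7],1],
    [[0.1,0.036,0],[0,0,-14],1],
    [[0.15,0.054,0],[0,0,-21],1],
    [[0.2,0.072,0.005],[0,0,-28],1],
    [[0.236,0.087,0.005],[0,0,-31.6],1]
  ]
}}

```text
t: 1.35
ee_pos: [0.6611, -0.2276, 0.199]
orientation: [0.689, 0.724, 0.0, -0.001]
wrist_force: [0.4, 0.1, 1.0]
width: 0.0004
```

```bash
python3 go.py -.29,0,.2 -.29,0,.056; python3 - <<'E'
from h import *
for n in C:
    im=optics.grab_frame(n); cv2.imwrite(f"pics/{n}1.png",im[:,:,::-1])
E
```

```text
t 1.35 tcp inc -0.2874 -0.0012 0.199 F [0.4 0.1 1. ] w 0.0004
-.29,0,.2 shift [-0.0026 -0.0012 -0.001 ] turn [-0.1 -0.1  0.3]
-.29,0,.056 shift [-0.0029 -0.001   0.143 ] turn [-0.1 -0.1  0.3]
```

View pics/side1.png

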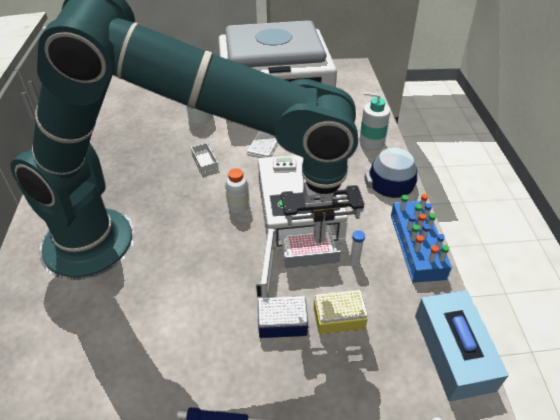

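The arm hangs in front of the tray with the fingers shut near (320,240), and the scene is unchanged. Next I descend in front of the tray's front plate.

Request:
{"op": "apply_moves", "data": {
  "motion": [
    [[-0.003,-0.001,0.04],[0,0,0],1],
    [[-0.003,-0.001,0.08],[0,0,0],1],
    [[-0.003,-0.001,0.12],[0,0,0],1],
    [[-0.003,-0.001,0.143],[0,0,0],1],
    [[-0.003,-0.001,0.143],[0,0,0],1]
  ]
}}

```text
t: 2.08
ee_pos: [0.6605, -0.2277, 0.0546]
orientation: [0.688, 0.725, 0.0, -0.003]
wrist_force: [0.4, -0.1, 0.0]
width: 0.0005
```

```bash
python3 go.py -.25,0,.056 -.155,0,.056; python3 - <<'E'
from h import *
a=[optics.grab_frame(n) for n in C]
cv2.imwrite("pics/m2.png",np.hstack([cv2.resize(a[0][145:345,225:385],(400,500)),cv2.resize(a[1][130:260,240:380],(400,371))[0:371] if 0 else cv2.copyMakeBorder(cv2.resize(a[1][130:260,240:380],(400,371)),0,129,0,0,0)])[:,:,::-1])
E
```

```text
t 2.075 tcp inc -0.2875 -0.0006 0.0546 F [ 0.4 -0.1  0. ] w 0.0005
-.25,0,.056 shift [ 0.0375 -0.0003 -0.0013] turn [-0.2 -0.3  0.4]
-.155,0,.056 shift [ 0.1325  0.0004 -0.0008] turn [-0.2 -0.3  0.4]
```

View pics/m2.png

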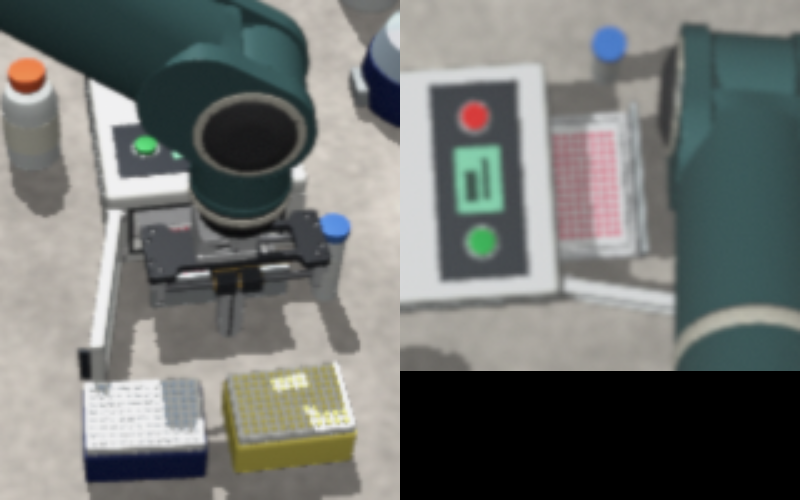

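Fingers hang in the gap in front of the front plate, clear of racks and tube. I now approach and push slowly.

Request:
{"op": "apply_moves", "data": {
  "motion": [
    [[0.012,0,-0.001],[0,0,0],1],
    [[0.024,0,-0.001],[0,0,0],1],
    [[0.036,0,-0.001],[0,0,0],1],
    [[0.046,0,-0.001],[0,0,0],1],
    [[0.056,0,-0.001],[0,0,0],1]
  ]
}}

```text
t: 2.8
ee_pos: [0.6592, -0.1719, 0.0585]
orientation: [0.688, 0.725, 0.001, -0.001]
wrist_force: [0.1, -2.4, 0.7]
width: 0.0004
```

```bash
python3 go.py -.155,0,.056
```

```text
t 2.8 tcp inc -0.2316 -0.0018 0.0585 F [ 0.1 -2.4  0.7] w 0.0004
-.155,0,.056 shift [ 0.0766 -0.0013  0.0027] turn [ 0.1 -0.1  0.4]
```

Contact at about 2.4 N, which matches the tray's friction. I continue pushing.

Request:
{"op": "apply_moves", "data": {
  "motion": [
    [[0.012,0,0.002],[0,0,0],1],
    [[0.024,0,0.002],[0,0,0],1],
    [[0.036,0,0.002],[0,0,0],1],
    [[0.048,0,0.002],[0,0,0],1],
    [[0.058,0,0.002],[0,0,0],1]
  ]
}}

```text
t: 3.42
ee_pos: [0.6561, -0.113, 0.0566]
orientation: [0.688, 0.725, 0.001, -0.001]
wrist_force: [1.5, -2.3, -1.3]
width: 0.0006
```

```bash
python3 go.py -.155,0,.056
```

```text
t 3.425 tcp inc -0.1727 -0.0013 0.0566 F [ 1.5 -2.3 -1.3] w 0.0006
-.155,0,.056 shift [ 0.0177 -0.0012  0.0006] turn [ 0.  -0.2  0.4]
```

Request:
{"op": "apply_moves", "data": {
  "motion": [
    [[0.005,0,0],[0,0,0],1],
    [[0.01,0,0],[0,0,0],1],
    [[0.014,0,0],[0,0,0],1],
    [[0.018,0,0],[0,0,0],1],
    [[0.02,0,0],[0,0,0],1]
  ]
}}

```text
t: 4.05
ee_pos: [0.655, -0.0928, 0.0566]
orientation: [0.688, 0.725, 0.001, -0.001]
wrist_force: [2.5, -6.5, -1.6]
width: 0.0005
```

```bash
python3 go.py -.155,0,.056
```

```text
t 4.05 tcp inc -0.1525 -0.0012 0.0566 F [ 2.5 -6.5 -1.6] w 0.0005
-.155,0,.056 shift [-0.0025 -0.0012  0.0006] turn [ 0.  -0.2  0.4]
```

Request:
{"op": "apply_moves", "data": {
  "motion": [
    [[0.002,0,0],[0,0,0],1],
    [[0.004,0,0],[0,0,0],1],
    [[0.004,0,0],[0,0,0],1]
  ]
}}

```text
t: 4.42
ee_pos: [0.655, -0.0929, 0.0567]
orientation: [0.69, 0.724, 0.0, 0.001]
wrist_force: [4.8, -19.0, -2.8]
width: 0.0006
```

```bash
python3 go.py -.155,0,.056
```

```text
t 4.425 tcp inc -0.1526 -0.0011 0.0567 F [  4.8 -19.   -2.8] w 0.0006
-.155,0,.056 shift [-0.0024 -0.0011  0.0007] turn [0.1 0.1 0.2]
```

Force rose to 19 N without motion, so the tray is on its hard stop. Next I retreat and lift.

Request:
{"op": "apply_moves", "data": {
  "motion": [
    [[-0.015,0,0],[0,0,0],1],
    [[-0.045,0,0],[0,0,0],1],
    [[-0.055,0,-0.03],[0,0,0],1],
    [[-0.055,0,-0.08],[0,0,0],1],
    [[-0.055,0,-0.13],[0,0,0],1]
  ]
}}

```text
t: 5.05
ee_pos: [0.6571, -0.148, 0.188]
orientation: [0.69, 0.724, -0.0, 0.0]
wrist_force: [0.1, -0.6, 0.2]
width: 0.0005
```

```bash
python3 go.py -.25,.19,.19 -.25,.19,.075; python3 - <<'E'
from h import *
a=[optics.grab_frame(n) for n in C]
cv2.imwrite("pics/m3.png",np.hstack([cv2.resize(a[0][145:345,225:385],(400,500)),cv2.copyMakeBorder(cv2.resize(a[1][130:260,240:380],(400,371)),0,129,0,0,0)])[:,:,::-1])
E
```

```text
t 5.05 tcp inc -0.2077 -0.0008 0.188 F [ 0.1 -0.6  0.2] w 0.0005
-.25,.19,.19 shift [-0.0416 -0.1909 -0.002 ] turn [0.  0.  0.2]
-.25,.19,.075 shift [-0.0415 -0.191   0.113 ] turn [0.  0.  0.2]
```

View pics/m3.png

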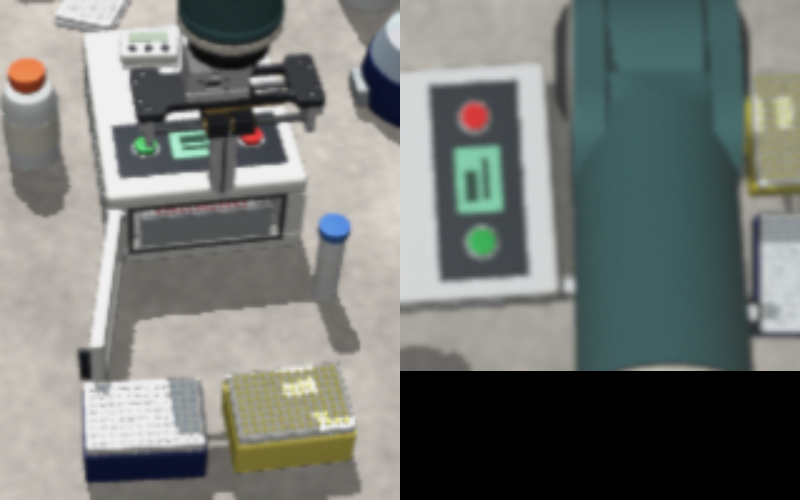

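The tray front sits flush in the opening at about (210,225), and the door is still open. I now cross over the door to its outer side.

Request:
{"op": "apply_moves", "data": {
  "motion": [
    [[-0.01,-0.045,-0.002],[0,0,0],1],
    [[-0.02,-0.095,-0.002],[0,0,0],1],
    [[-0.03,-0.145,-0.002],[0,0,0],1],
    [[-0.041,-0.191,-0.002],[0,0,0],1],
    [[-0.041,-0.191,0.04],[0,0,0],1]
  ]
}}

```text
t: 5.78
ee_pos: [0.4702, -0.2009, 0.1529]
orientation: [0.691, 0.723, 0.002, 0.006]
wrist_force: [2.1, -0.3, -0.7]
width: 0.0003
```

```bash
python3 go.py -.25,.19,.075 -.25,.15,.075
```

```text
t 5.775 tcp inc -0.2521 0.1883 0.1529 F [ 2.1 -0.3 -0.7] w 0.0003
-.25,.19,.075 shift [ 0.0026 -0.0026  0.0779] turn [0.7 0.4 0. ]
-.25,.15,.075 shift [0.0026 0.0373 0.0784] turn [0.7 0.4 0. ]
```

Request:
{"op": "apply_moves", "data": {
  "motion": [
    [[0.002,-0.002,0.04],[0.7,0.4,0],1],
    [[0.002,-0.002,0.078],[0.7,0.4,0],1],
    [[0.002,-0.002,0.078],[0.7,0.4,0],1]
  ]
}}

```text
t: 6.15
ee_pos: [0.4675, -0.1987, 0.073]
orientation: [0.691, 0.723, -0.0, -0.003]
wrist_force: [0.1, 0.2, -0.1]
width: 0.0007
```

```bash
cat > door.py <<'E'
import numpy as np,sys
# finger centre following door: at radius r from hinge, offset off outside outer face
for th in [1.77,1.6,1.4,1.2,1.0,.8,.6,.4,.2,.1,0]:
    r=.11; a=np.array([-np.sin(th),-np.cos(th)]); n=np.array([-np.cos(th),np.sin(th)])
    # contact half extent: finger half 8mm along inc x, 11 along inc y
    off=.014+abs(n[0])*.008+abs(n[1])*.011
    q=np.array([-.149,.096])+a*r+n*off; print(th,"%.3f,%.3f,.075"%tuple(q))
E
python3 door.py; python3 go.py -.25,.15,.075;python3 - <<'E'
from h import *
a=[optics.grab_frame(n) for n in C]
cv2.imwrite("pics/m4.png",np.hstack([cv2.resize(a[0][145:345,225:385],(400,500)),cv2.copyMakeBorder(cv2.resize(a[1][130:260,240:380],(400,371)),0,129,0,0,0)])[:,:,::-1])
E
```

```text
1.77 -0.252,0.144,.075
1.6 -0.258,0.124,.075
1.4 -0.262,0.103,.075
1.2 -0.261,0.081,.075
1.0 -0.256,0.060,.075
0.8 -0.247,0.039,.075
0.6 -0.233,0.020,.075
0.4 -0.215,0.005,.075
0.2 -0.194,-0.007,.075
0.1 -0.183,-0.011,.075
0 -0.171,-0.014,.075
t 6.15 tcp inc -0.2499 0.1909 0.073 F [ 0.1  0.2 -0.1] w 0.0007
-.25,.15,.075 shift [-0.0001  0.0409 -0.0022] turn [-0.2 -0.2  0. ]
```

View pics/m4.png

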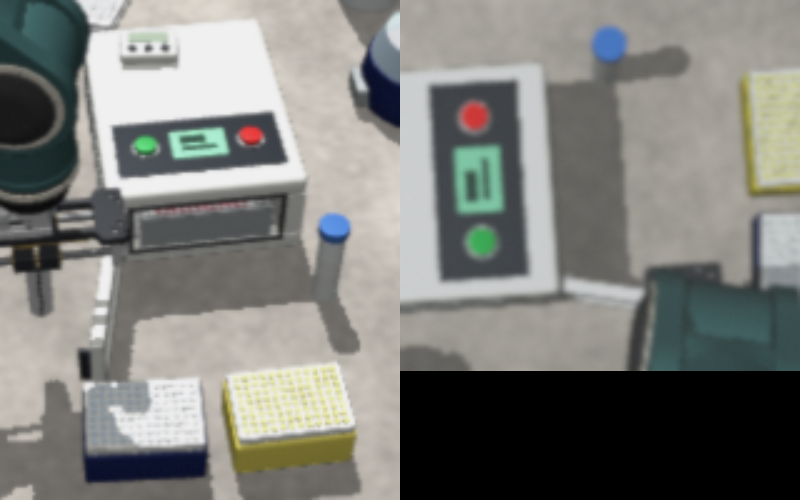

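The fingers are on the door's outer side, with the tray home and the tip racks undisturbed. I swing the door slowly along the arc.

Request:
{"op": "apply_moves", "data": {
  "motion": [
    [[-0.001,0.02,-0.002],[0,0,0],1],
    [[-0.002,0.04,-0.002],[0,0,0],1],
    [[-0.005,0.054,-0.002],[0,0,0],1],
    [[-0.008,0.067,-0.002],[0,0,0],1],
    [[-0.01,0.078,-0.002],[0,0,0],1]
  ]
}}

```text
t: 6.88
ee_pos: [0.5484, -0.2061, 0.0781]
orientation: [0.691, 0.723, 0.0, -0.0]
wrist_force: [-1.7, 0.8, 0.3]
width: 0.0005
```

```bash
python3 go.py -.262,.103,.075 -.261,.081,.075 -.256,.06,.075 -.247,.039,.075
```

```text
t 6.875 tcp inc -0.2609 0.1104 0.0781 F [-1.7  0.8  0.3] w 0.0005
-.262,.103,.075 shift [-0.0011  0.0074  0.0031] turn [ 0. -0.  0.]
-.261,.081,.075 shift [-0.0001  0.0294  0.0031] turn [ 0. -0.  0.]
-.256,.06,.075 shift [0.0049 0.0504 0.0031] turn [ 0. -0.  0.]
-.247,.039,.075 shift [0.0139 0.0714 0.0031] turn [ 0. -0.  0.]
```

Request:
{"op": "apply_moves", "data": {
  "motion": [
    [[-0.001,0.014,0.003],[0,0,0],1],
    [[0,0.029,0.003],[0,0,0],1],
    [[0.003,0.043,0.003],[0,0,0],1],
    [[0.008,0.058,0.003],[0,0,0],1],
    [[0.014,0.071,0.003],[0,0,0],1]
  ]
}}

```text
t: 7.5
ee_pos: [0.6197, -0.1882, 0.0751]
orientation: [0.691, 0.723, 0.0, -0.0]
wrist_force: [-2.1, 0.3, -0.3]
width: 0.0003
```

```bash
python3 go.py -.233,.02,.075 -.215,.005,.075 -.194,-.007,.075 -.183,-.011,.075 -.171,-.014,.075
```

```text
t 7.5 tcp inc -0.2462 0.0384 0.0751 F [-2.1  0.3 -0.3] w 0.0003
-.233,.02,.075 shift [0.0132 0.0184 0.0001] turn [ 0.  -0.1  0. ]
-.215,.005,.075 shift [0.0312 0.0334 0.0001] turn [ 0.  -0.1  0. ]
-.194,-.007,.075 shift [0.0522 0.0455 0.0001] turn [ 0.  -0.1  0. ]
-.183,-.011,.075 shift [0.0632 0.0495 0.0001] turn [ 0.  -0.1  0. ]
-.171,-.014,.075 shift [0.0752 0.0525 0.0001] turn [ 0.  -0.1  0. ]
```

Request:
{"op": "apply_moves", "data": {
  "motion": [
    [[0.006,0.01,0],[0,0,0],1],
    [[0.013,0.018,0],[0,0,0],1],
    [[0.022,0.027,0],[0,0,0],1],
    [[0.031,0.034,0],[0,0,0],1],
    [[0.042,0.04,0],[0,0,0],1]
  ]
}}

```text
t: 8.12
ee_pos: [0.6581, -0.1438, 0.0751]
orientation: [0.691, 0.723, 0.0, -0.0]
wrist_force: [-0.6, -0.1, 0.2]
width: 0.0006
```

```bash
python3 go.py  -.194,-.007,.075 -.183,-.011,.075 -.171,-.014,.075
```

```text
t 8.125 tcp inc -0.2036 -0.0019 0.0751 F [-0.6 -0.1  0.2] w 0.0006
-.194,-.007,.075 shift [0.0096 0.0051 0.0002] turn [ 0. -0.  0.]
-.183,-.011,.075 shift [0.0206 0.0091 0.0002] turn [ 0. -0.  0.]
-.171,-.014,.075 shift [0.0326 0.0121 0.0002] turn [ 0. -0.  0.]
```

Request:
{"op": "apply_moves", "data": {
  "motion": [
    [[0.01,0.004,0],[0,0,0],1],
    [[0.02,0.008,0],[0,0,0],1],
    [[0.027,0.01,0],[0,0,0],1],
    [[0.032,0.012,0],[0,0,0],1],
    [[0.034,0.012,0],[0,0,0],1]
  ]
}}

```text
t: 8.75
ee_pos: [0.6688, -0.1102, 0.0752]
orientation: [0.691, 0.723, 0.0, 0.0]
wrist_force: [2.9, -8.7, -1.9]
width: 0.0001
```

```bash
python3 go.py -.171,-.014,.075
```

```text
t 8.75 tcp inc -0.1705 -0.0141 0.0752 F [ 2.9 -8.7 -1.9] w 0.0001
-.171,-.014,.075 shift [-0.0005 -0.0001  0.0002] turn [0.1 0.  0. ]
```

Request:
{"op": "apply_moves", "data": {
  "motion": [
    [[0.003,0,0],[0,0,0],1],
    [[0.003,0,0],[0,0,0],1]
  ]
}}

```text
t: 9.0
ee_pos: [0.6688, -0.1102, 0.0753]
orientation: [0.692, 0.722, -0.001, 0.002]
wrist_force: [2.9, -11.5, -2.2]
width: 0.0004
```

Request:
{"op": "apply_moves", "data": {
  "motion": [
    [[-0.015,0,0],[0,0,0],1],
    [[-0.05,0,0],[0,0,0],1],
    [[-0.06,-0.02,-0.04],[0,0,0],1],
    [[-0.06,-0.04,-0.09],[0,0,0],1],
    [[-0.05,-0.07,-0.12],[0,0,0],1]
  ]
}}

```text
t: 9.62
ee_pos: [0.6007, -0.1642, 0.1975]
orientation: [0.692, 0.721, -0.0, 0.003]
wrist_force: [0.0, -0.6, -0.8]
width: 0.0002
```

```bash
python3 go.py -.075,.06,.16 -.075,.06,.129;python3 - <<'E'
from h import *
a=[optics.grab_frame(n) for n in C]
cv2.imwrite("pics/m5.png",np.hstack([cv2.resize(a[0][145:345,225:385],(400,500)),cv2.copyMakeBorder(cv2.resize(a[1][130:260,240:380],(400,371)),0,129,0,0,0)])[:,:,::-1])
E
```

```text
t 9.625 tcp inc -0.2214 0.0563 0.1975 F [ 0.  -0.6 -0.8] w 0.0002
-.075,.06,.16 shift [ 0.1465 -0.0044  0.0369] turn [ 0.2  0.2 -0.2]
-.075,.06,.129 shift [ 0.1466 -0.0045  0.0679] turn [ 0.2  0.2 -0.2]
```

View pics/m5.png

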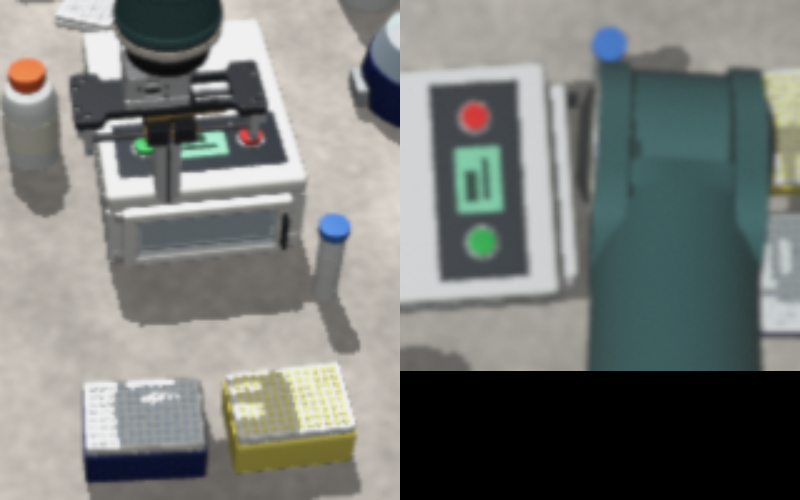

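The door is shut and parallel to the front face (top-view edge at (553,87) to (568,280)). Now the green key.

Request:
{"op": "apply_moves", "data": {
  "motion": [
    [[0.04,-0.001,0],[0,0,0],1],
    [[0.08,-0.002,0],[0,0,0],1],
    [[0.12,-0.003,0.01],[0,0,0],1],
    [[0.147,-0.004,0.03],[0,0,0],1],
    [[0.147,-0.004,0.045],[0,0,0],1]
  ]
}}

```text
t: 10.35
ee_pos: [0.5903, -0.0151, 0.1524]
orientation: [0.691, 0.723, 0.0, 0.003]
wrist_force: [0.2, -0.5, 0.4]
width: 0.0003
```

```bash
python3 go.py -.075,.06,.134 -.075,.06,.123;python3 - <<'E'
from h import *
a=[optics.grab_frame(n) for n in C]
cv2.imwrite("pics/m6.png",np.hstack([cv2.resize(a[0][145:345,225:385],(400,500)),cv2.copyMakeBorder(cv2.resize(a[1][130:260,240:380],(400,371)),0,129,0,0,0)])[:,:,::-1])
E
```

```text
t 10.35 tcp inc -0.072 0.06 0.1524 F [ 0.2 -0.5  0.4] w 0.0003
-.075,.06,.134 shift [-0.0029 -0.0001  0.0184] turn [ 0.3  0.2 -0. ]
-.075,.06,.123 shift [-0.0029 -0.0001  0.0294] turn [ 0.3  0.2 -0. ]
```

View pics/m6.png

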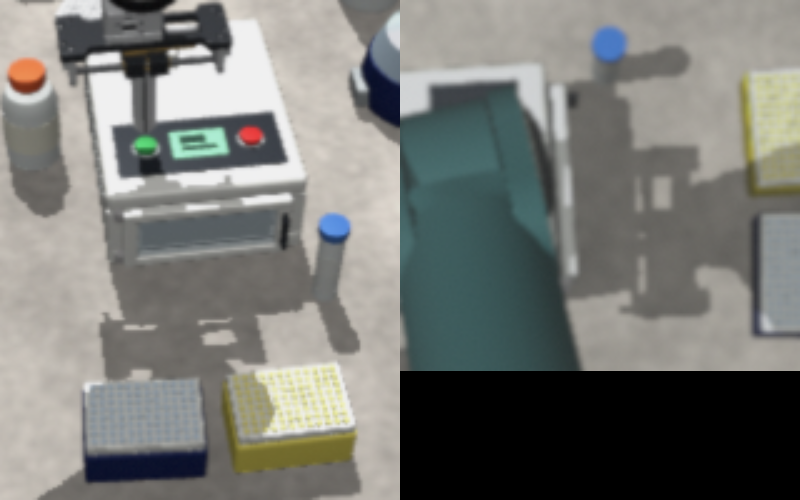

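Fingertips hang just above the green key at (145,145) and are lined up with it.

Request:
{"op": "apply_moves", "data": {
  "motion": [
    [[-0.003,0,0.012],[0,0,0],1],
    [[-0.003,0,0.02],[0,0,0],1],
    [[-0.003,0,0.024],[0,0,0],1],
    [[-0.003,0,0.027],[0,0,0],1],
    [[-0.003,0,0.029],[0,0,0],1]
  ]
}}

```text
t: 11.08
ee_pos: [0.5902, -0.0214, 0.1237]
orientation: [0.692, 0.722, -0.001, 0.003]
wrist_force: [-13.5, -3.9, 34.2]
width: 0.0004
```

```bash
python3 go.py -.075,.06,.123
```

```text
t 11.075 tcp inc -0.0782 0.0604 0.1237 F [-13.5  -3.9  34.2] w 0.0004
-.075,.06,.123 shift [0.0032 0.0004 0.0007] turn [ 0.2  0.3 -0.2]
```

The key is bottomed out at z = 0.1237. I lift straight up.

Request:
{"op": "apply_moves", "data": {
  "motion": [
    [[0,0,-0.01],[0,0,0],1],
    [[0,0,-0.04],[0,0,0],1],
    [[0,0,-0.09],[0,0,0],1],
    [[-0.05,0,-0.12],[0,0,0],1],
    [[-0.1,0,-0.12],[0,0,0],1]
  ]
}}

```text
t: 11.7
ee_pos: [0.5951, -0.1214, 0.2474]
orientation: [0.692, 0.722, 0.001, 0.005]
wrist_force: [0.5, -0.5, -0.1]
width: 0.0006
```

Request:
{"op": "apply_moves", "data": {
  "motion": [
    [[-0.05,-0.02,0],[0,0,0],1],
    [[-0.1,-0.05,0],[0,0,0],1],
    [[-0.15,-0.08,0],[0,0,0],1],
    [[-0.2,-0.11,0],[0,0,0],1],
    [[-0.2,-0.11,0],[0,0,0],1]
  ]
}}

```text
t: 12.32
ee_pos: [0.4912, -0.3301, 0.248]
orientation: [0.694, 0.72, -0.0, 0.006]
wrist_force: [0.8, 0.9, 0.4]
width: 0.0004
```

```bash
python3 go.py;python3 - <<'E'
from h import *
a=[optics.grab_frame(n) for n in C]
cv2.imwrite("pics/m7.png",np.hstack([cv2.resize(a[0][145:345,225:385],(400,500)),cv2.copyMakeBorder(cv2.resize(a[1][130:260,180:380],(400,260)),0,240,0,0,0)])[:,:,::-1])
E
```

```text
t 12.325 tcp inc -0.3822 0.1731 0.248 F [0.8 0.9 0.4] w 0.0004
```

View pics/m7.png

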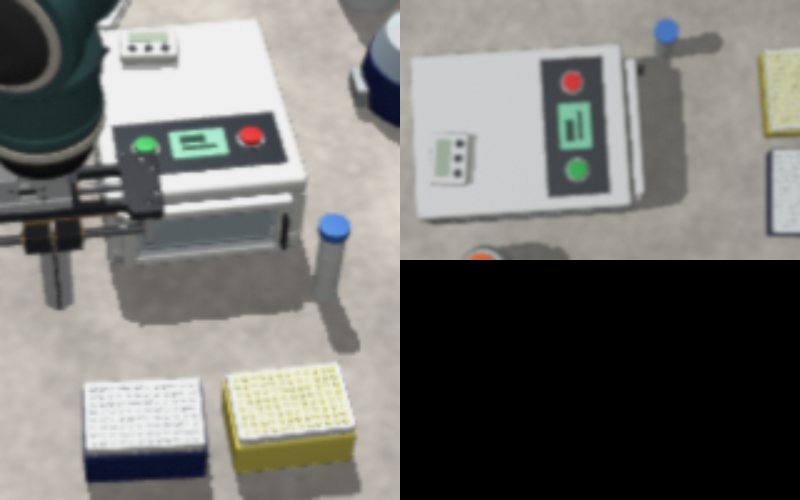

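The door is shut flush, both keys look up, nothing else has moved, and the arm is free of contact. I hand the job in.

```bash
python3 -c "
from plant import ctrl; print(ctrl.sign_off())"
```

```text
the job is handed in; nothing more can be done
None
```

All three steps are done and the job is handed in at about 12.4 s of the 58 s allowed; sign-off reports no verdict.

- **Tray:** I pushed it by the front plate to its hard stop. The force rose to 19 N with no further motion, and the fingertip stood where a flush tray front would put it, at x = -0.1526 of the incubator.
- **Door:** I swung it slowly shut against its stop (about 11 N, no further motion). In the last top picture it looks parallel to the housing to within about 0.01 rad.
- **Start key:** I pressed it until it bottomed out, with the fingertip at z = 0.1237. That took more force than intended: about 34 N vertical and 13 N sideways, below the 40 N and 120 N limits.
- **Final pictures:** Both keys look up, and the arm is clear of contact. The tip racks, tube and timer look unmoved. The bottle is only partly in view. I did not recheck the spare plate, reservoir or pipette, though the arm never came down near them.
- **Not checked:** With the door shut I could not confirm directly that the filled plate is still seated. The tray moved slowly throughout, with about 2.4 N of push, and nothing touched the plate.

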